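# Set up the repair tool tray

### The job

Set up the tool tray for the next repair: lay the long screwdriver and the pliers flat in the compartments shaped for them, each pointing the way its compartment does. The double-ended pry tool lies in the tray's open-ended slot with its square blade sticking out; turn it end for end and lay it back flat in the same slot, as far in as before, so that its pointed end sticks out instead. Leave the solder reel, pen, small screwdriver, flux bottle and wick reel where they are.

Things in the scene. Friction and masses are not known exactly. Their poses are not given: they have to be found in the camera images.
- tray: Fixed low tray, 230 (its x) by 200 mm (its y), white floor, grey lands; stands left, middle or right, its +y edge toward the robot within 0.2 rad. Origin: centre of its underside, z up. Floor top 4 mm above the bench, lands up to 16 mm. Three compartments side by side along its y. The strip y = 0 to +60 mm, right across the tray, has no lands: a channel for the fingers.
- driver_place (a point): Where the long screwdriver's origin belongs: on the tray's floor at tray x -30, y 0 mm, screwdriver axes parallel to the tray's axes (tip toward tray -y). Compartment: for the handle 28 mm wide, from y -18 to +91 mm; for the blade 16 mm wide, from y -95 to -18 mm.
- driver_tip_place (a point): Where the tip of the long screwdriver's blade belongs: tray x -30, y -85 mm, 10 mm above the tray's floor.
- pliers_place (a point): Where the pliers' origin belongs: on the tray's floor at tray x +55, y +10 mm, pliers axes parallel to the tray's axes (nose toward tray -y). Compartment: for the handles 60 mm wide, up to y +87 mm; for the nose 30 mm wide, from y -67 to -30 mm.
- pliers_nose_place (a point): Where the nose end of the pliers belongs: tray x +55, y -58 mm, 6 mm above the tray's floor.
- pry_place (a point): Where the pry tool's origin belongs (it starts within a few mm of here): on the tray's floor at tray x -80, y +30 mm. Slot 30 mm wide, parallel to tray y, closed by a stop at y -76 mm and open at the tray's +y edge, past which the tool sticks out about 30 mm.
- pry_out_place (a point): Where the point of the pry tool belongs, outside the tray: tray x -80, y +128 mm, about 4 mm above the level of the tray's floor.
- pry_tool: Loose straight pry tool, 200 mm along its y, 90 g: black middle grip 16 mm wide, 92 long, 14 high; slim round steel pick (9 mm thick) tapering to a point at its +y end; flat square steel blade 23 mm wide, 4 thick at its -y end. Origin: middle of its underside. Starts in the slot, square blade sticking out (its +y toward tray -y).
- pry_point (a point): The pointed end of the pry tool, at its y +98 mm.
- driver: Loose long screwdriver, 178 mm, 60 g, lying flat. Origin: middle of its length, on its underside. Handle 20 mm wide and high, from y -10 to +85 mm; blade 4 mm thick, toward its -y, 10 mm above the underside. Grip the handle near y +30 mm. It may lie at the left, middle or right of the bench, at any yaw.
- driver_tip (a point): The blade end of the long screwdriver, at its y -85 mm, 10 mm above its underside.
- pliers: Loose rigid pliers lying flat, 142 mm along y, 52 mm wide over the handles, 12 mm high, 90 g. Origin: middle of length and width, on the underside. Handles from y -4 to +71 mm, nose (22 mm wide) toward its -y. Grip across both handles near y +20 mm. They may lie at the left, middle or right of the bench, at any yaw.
- pliers_nose (a point): The nose end of the pliers, at y -68 mm, 6 mm above their underside.
- solder_reel: Bystander, loose: reel 56 mm in diameter, 30 mm high, standing flat beside the long screwdriver (centre 66 to 74 mm to its +x side). Origin: centre of its underside.
- pen: Bystander, loose: pen 140 mm long along its y, 12 mm wide, lying beside the long screwdriver, roughly parallel, about 62 mm to its -x side. Origin: middle of its underside.
- flux_bottle: Bystander, loose: small upright bottle, 27 mm in diameter, 61 mm high, beside the pliers (centre 75 to 85 mm to their +x side). Origin: centre of its underside.
- small_driver: Bystander, loose: small screwdriver 133 mm long along its y, 11 mm thick, lying beside the pliers, roughly parallel, about 67 mm to their -x side. Origin: middle of its underside.
- wick_reel: Bystander, loose: small flat reel, 38 mm in diameter, 12 mm high, behind the tray, about 35 mm beyond its -y edge. Origin: centre of its underside.

How it is judged:
By the outcome, as a careful person would: the job done as asked, in the order asked, and still so for the second after the job is handed in, with the robot touching nothing.
It also fails if it takes over 72 s, if anything falls off the work surface, if the arm or the gripper's body presses on something with over 40 N, if the wrist force passes 120 N, or if a joint passes its speed limit or range.

### The arm

A 6-joint arm with a two-finger parallel gripper is mounted at the origin on a cart in front of the work surface, level with it; the furniture and walls round the work are solid. World frame = base frame: x ahead of the robot, y to its left, z up, the work surface at z = 0. Lengths are in m, angles in rad, forces in N, time in s.
With the tool pointing down it reaches from about 0.325 to 0.9 m from the base axis. Payload 6.1 kg.
Tool frame: the origin (TCP) lies midway between the tips of the shut fingers; the grasp point (between the pads) lies 19 mm behind it; z points along the fingers, y is the line along which they close (so a half turn about z gives the same grasp; the last joint's range is limited). The gripper opens to 85 mm and grips with 20 to 120 N. Pads are 22 mm wide; open, the fingers measure 114 mm over their backs; the gripper's body (76 mm by 85 mm) begins 54 mm behind the grasp point. The pads swing forward as they close: fully open they stand 13 mm farther back than shut.
Start: joints at [-1.451, 0.22, 1.526, -0, 1.395, -0.126], TCP at [0.152, -0.606, 0.231] pointing down, gripper open.
Joint ranges: [-2.98, 2.98], [-0.91, 2.08], [0.09, 2.57], [-1.24, 4.39], [0.2, 2.65], [-2.68, 2.68]. Speed limits (rad/s): [2.57, 2.57, 3.01, 3.14, 3.14, 3.14].

### API

Orientations are given as [roll, pitch, yaw] about the fixed x, y, z axes, in that order (R = Rz(yaw) Ry(pitch) Rx(roll)).
In Python, from plant import movep, move_l, set_joints, gripper_to, hold, inverse_kinematics, observe, get_image, get_calibration, Unreachable, job_done gives the robot as it stands. Calls block until the motion is done:
- movep(position, orientation): joint-space move of the TCP to a pose.
- move_l(position, feed=0.15, rotation=None, max_force=None): straight line of the TCP; rotation=None keeps the orientation; feed is the mean speed in m/s. With max_force (N) it stops when the force on the tool has changed by that much, and returns True; else False.
- set_joints(angles): joint-space move.
- gripper_to(opening, f_grip=None): finger opening in m; f_grip is the grip in N (None keeps the last); returns when the fingers have stopped.
- hold(seconds).
- inverse_kinematics(position, orientation): joint angles nearest the present ones, or None.
- observe(): the state.
- get_image(name): name is "scene" or "top" or "wrist"; returns (picture, depth): 420x560x3 uint8, red, green, blue; 420x560 float32, m along the optical axis (not along the pixel's ray), 0 where there is no reading.
- get_calibration(name): a dict with "intrinsics" (3x3 intrinsics, pixels), "world_from_camera" (4x4, takes a point from camera to world coordinates). Camera axes: x right, y down, z forward; pixel columns grow to the right and rows downward; lengths in m; the calibration is good to about 2 mm. A picture is of the moment at which its call begins: read the wrist's pose just before it. get_calibration takes no time and is no camera call; for the wrist camera it gives the pose at the moment of the call.
A pose or a line that the arm cannot do raises Unreachable and nothing moves.
- job_done(): hands the job in; it is judged then, once.
The state is a dict: "time_s": time; "q": joint angles; "joint_velocities": joint speeds; "joint_torque": joint torques, N m; "eef_pos": TCP position; "tcp_rot": TCP orientation; "ft_force": force on the tool from outside, world axes, zero at the start; "torque": the same for the moment, N m; "opening": finger opening in m; "grasp_force": force on a finger pad.
Only numpy, scipy, OpenCV 4.12 (cv2) and the standard library are available. Lean on these libraries where they do the work, as an engineer would, in place of code of your own. Each camera call takes 0.05 s, during which the arm holds its last target. There are 200 camera calls.

## Working session

There is one attempt and no reset: what is moved stays moved. The work goes in short steps, each a Python script; the robot and the scene stay as the last script left them, time stands still between calls to the robot, and variables do not carry over. Pictures are saved under pics/ and viewed, at most 10 in all, crops included, and the job is handed in when it is done.

```bash
ls; mkdir -p pics
cat > h.py <<'E'
import numpy as np, cv2, pickle
from plant import *
def snap(n,save):
    c=get_calibration(n); im,d=get_image(n)
    pickle.dump((im,d,c),open(f'pics/{save}.pkl','wb'))
    cv2.imwrite(f'pics/{save}.png',im[:,:,::-1]); return im,d,c
def load(s): return pickle.load(open(f'pics/{s}.pkl','rb'))
def ray(c,uv,z):
    K,T=np.array(c['intrinsics']),np.array(c['world_from_camera'])
    uv=np.atleast_2d(uv).astype(float)
    r=(T[:3,:3]@np.linalg.inv(K)@np.c_[uv,np.ones(len(uv))].T).T
    return T[:3,3]+r*((z-T[2,3])/r[:,2])[:,None]
def cloud(d,c):
    K,T=np.array(c['intrinsics']),np.array(c['world_from_camera'])
    v,u=np.mgrid[:d.shape[0],:d.shape[1]]
    r=np.linalg.inv(K)@np.stack([u.ravel(),v.ravel(),np.ones(u.size)])
    P=(T[:3,:3]@(r*d.ravel())).T+T[:3,3]; P[d.ravel()==0]=np.nan
    return P.reshape(*d.shape,3)
E
python3 - <<'E'
from h import *
for n in('top','scene'):
    im,d,c=snap(n,n+'0'); print(n,np.round(c['world_from_camera'],3).tolist(),np.round(c['intrinsics'],1).tolist())
print(observe()['time_s'], observe()['tcp_rot'])
E
```

```text
pics
top [[0.029, -0.981, 0.191, 0.313], [-1.0, -0.028, 0.01, -0.021], [-0.005, -0.191, -0.982, 1.037], [0.0, 0.0, 0.0, 1.0]] [[402.3, 0.0, 276.7], [0.0, 402.3, 210.6], [0.0, 0.0, 1.0]]
scene [[-0.565, -0.561, 0.606, -0.506], [-0.825, 0.386, -0.412, 0.687], [-0.003, -0.732, -0.681, 1.193], [0.0, 0.0, 0.0, 1.0]] [[533.6, 0.0, 282.9], [0.0, 533.6, 215.8], [0.0, 0.0, 1.0]]
0.1 [-3.13982743e+00 -2.30828197e-04  2.45741109e-01]
```

View pics/top0.png

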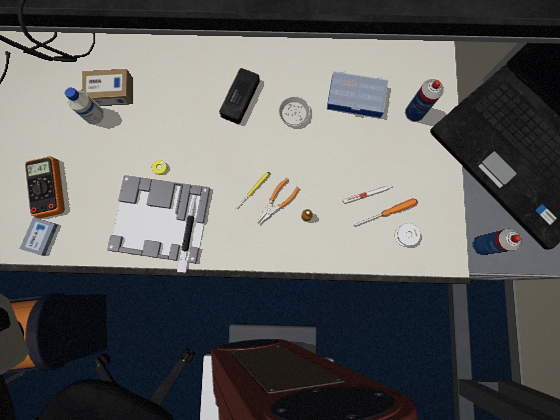

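View pics/scene0.png

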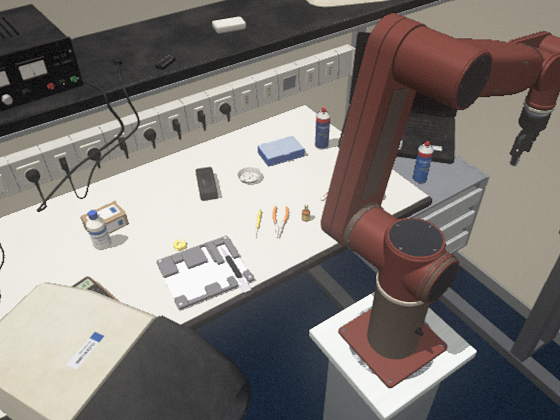

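The top view shows the tray at (110–212, 177–262), with the pry tool in its right-hand slot: black grip (188,235), blade (182,267). The pliers are near (278,200) and the driver has its handle at (402,207) and tip at (356,225). The scene view shows the tray and pliers, but the arm hides the driver.

Run:
```python
from h import *
im,d,c=load('top0'); P=cloud(d,c)
for n,uv,z in [('drv handle end',(417,200),.01),('drv tip',(355,225),.01),('handle',(402,206),.01),('pl nose',(260,222),.006),('pl h1',(286,180),.01),('pl h2',(299,189),.01),('trayFL',(109,260),.016),('trayFR',(204,264),.016),('trayBL',(124,177),.016),('trayBR',(212,185),.016),('pry grip',(188,235),.014),('pryblade',(182,270),.006),('bottle',(307,216),.03),('reel',(408,235),.03)]:
    p=ray(c,uv,z)[0]; print(n,np.round(p,3),np.round(P[uv[1],uv[0]],3))
T=get_calibration('wrist'); s=observe()
print(np.round(T['world_from_camera'],3).tolist(),np.round(T['intrinsics'],1).tolist(),s['eef_pos'],s['tcp_rot'])
```

```text
drv handle end [ 0.551 -0.376  0.01 ] [ 0.553 -0.379  0.002]
drv tip [ 0.48  -0.214  0.01 ] [ 0.48  -0.214  0.01 ]
handle [ 0.534 -0.336  0.01 ] [ 0.531 -0.333  0.022]
pl nose [0.482 0.032 0.006] [0.481 0.031 0.013]
pl h1 [ 0.595 -0.033  0.01 ] [ 0.595 -0.033  0.011]
pl h2 [ 0.572 -0.068  0.01 ] [ 0.574 -0.068  0.002]
trayFL [0.372 0.409 0.016] [ 0.373  0.417 -0.002]
trayFR [0.369 0.168 0.016] [0.37  0.171 0.002]
trayBL [0.59  0.394 0.016] [0.589 0.393 0.018]
trayBR [0.575 0.161 0.016] [ 0.579  0.164 -0.002]
pry grip [0.442 0.215 0.014] [0.441 0.213 0.019]
pryblade [0.353 0.225 0.006] [0.353 0.225 0.007]
bottle [ 0.497 -0.088  0.03 ] [ 0.495 -0.088  0.039]
reel [ 0.455 -0.343  0.03 ] [ 0.456 -0.344  0.026]
[[0.244, -0.922, -0.302, 0.229], [-0.97, -0.233, -0.074, -0.587], [-0.002, 0.311, -0.951, 0.373], [0.0, 0.0, 0.0, 1.0]] [[350.4, 0.0, 279.1], [0.0, 350.4, 209.1], [0.0, 0.0, 1.0]] [ 0.15199136 -0.60567151  0.23029326] [-3.13982743e+00 -2.30828197e-04  2.45741109e-01]
```

Run:
```python
from h import *
def look(xy,w,z,n):
    cx=-.045 if z>.2 else -.02
    p=[xy[0]-cx*np.cos(w),xy[1]-cx*np.sin(w),z]
    movep(p,[np.pi,0,w]); hold(.15); snap('wrist',n); s=observe(); print(n,s['time_s'],np.round(s['eef_pos'],3),np.round(s['q'],2))
look((.477,.283),0,.27,'trA'); look((.467,.233),0.0,.20,'trB')
look((.535,-.01),2.0,.25,'plA'); look((.535,-.02),2.0,.17,'plB')
look((.516,-.294),1.99,.25,'drA'); look((.516,-.294),1.99,.17,'drB')
a=[load(n)[0] for n in('trA','plA','drA','drB')]
m=np.vstack([np.hstack(a[:2]),np.hstack(a[2:])])
cv2.imwrite('pics/mos.png',cv2.resize(m,(800,600))[:,:,::-1])
```

```text
trA 3.6667 [0.522 0.283 0.27 ] [ 0.36  0.12  1.56 -0.    1.45  1.93]
trB 4.325 [0.489 0.234 0.202] [0.3  0.04 1.78 0.   1.32 1.87]
plA 6.5833 [0.516 0.031 0.25 ] [-0.09 -0.05  1.78  0.    1.41 -0.52]
plB 7.225 [ 0.528 -0.001  0.173] [-0.15  0.04  1.84  0.    1.26 -0.58]
drA 8.4583 [ 0.498 -0.251  0.249] [-0.61  0.05  1.68  0.    1.41 -1.03]
drB 9.0917 [ 0.509 -0.276  0.173] [-0.63  0.16  1.71  0.    1.27 -1.05]
```

View pics/mos.png

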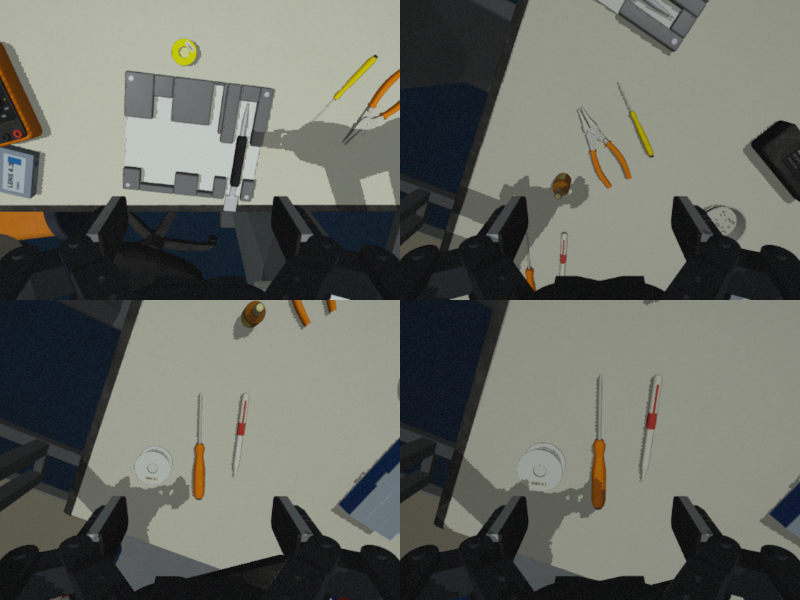

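View pics/trA.png

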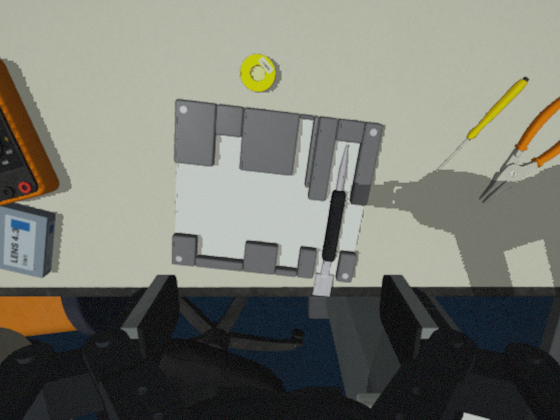

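The tray's screws are at (184,109), (374,132), (179,259) and (347,271). The pry grip is around (334,225), and the driver and pliers are clear of the gripper.

```bash
cat >> h.py <<'E'
def orange(im,lo=(6,140,60),hi=(16,255,255)):
    m=cv2.inRange(cv2.cvtColor(im,cv2.COLOR_RGB2HSV),lo,hi)
    m=cv2.morphologyEx(m,cv2.MORPH_CLOSE,np.ones((3,3)))
    n,l,s,ce=cv2.connectedComponentsWithStats(m); 
    return l,[(i,s[i][4],ce[i]) for i in range(1,n) if s[i][4]>150]
def tri(c1,u1,c2,u2):
    A=[];b=[]
    for c,u in((c1,u1),(c2,u2)):
        p=ray(c,u,0)[0]; o=np.array(c['world_from_camera'])[:3,3]; r=(p-o)/np.linalg.norm(p-o)
        M=np.eye(3)-np.outer(r,r); A.append(M); b.append(M@o)
    return np.linalg.lstsq(np.vstack(A),np.hstack(b),rcond=None)[0]
def blob(im,uv,r=6):
    g=cv2.cvtColor(im,cv2.COLOR_RGB2GRAY).astype(float); u,v=np.round(uv).astype(int)
    if not(r<=u<560-r and r<=v<420-r): return None
    w=g[v-r:v+r+1,u-r:u+r+1]; k=np.maximum(w-(w.min()+.6*(w.max()-w.min())),0)
    y,x=np.mgrid[-r:r+1,-r:r+1]; return np.array([u+(k*x).sum()/k.sum(),v+(k*y).sum()/k.sum()])
def proj(c,p):
    T=np.linalg.inv(np.array(c['world_from_camera'])); q=np.array(c['intrinsics'])@(T[:3,:3]@p+T[:3,3]); return q[:2]/q[2]
E
python3 - <<'E'
from h import *
imA,dA,cA=load('trA'); imB,dB,cB=load('trB')
S=[]
for uv in [(184,109),(374,132),(179,259),(347,271)]:
    a=blob(imA,uv); p=ray(cA,a,.016)[0]; S.append(p); b=blob(imB,proj(cB,p))
    print('screw',a,np.round(p,4), None if b is None else (np.round(ray(cB,b,.016)[0],4),np.round(tri(cA,a,cB,b),4)))
S=np.array(S); print('centre',S.mean(0),[np.linalg.norm(S[i]-S[j]) for i,j in((0,1),(2,3),(0,2),(1,3),(0,3),(1,2))])
x=(S[0]-S[1])+(S[2]-S[3]); y=(S[2]-S[0])+(S[3]-S[1]); print(np.arctan2(x[1],x[0]),np.arctan2(y[1],y[0])-np.pi/2)
for n,zt in(('pl',.006),('dr',.010)):
  R=[]
  for k in 'AB':
    im,d,c=load(n+k); l,bl=orange(im); P=cloud(d,c)
    for i,a,ce in bl:
        if ce[1]>340: continue
        m=(l==i); vu=np.argwhere(m)[:,::-1]; w=ray(c,vu,zt)
        q=w[:,:2]; mu=q.mean(0); u,s,vt=np.linalg.svd(q-mu,full_matrices=False); t=(q-mu)@vt[0]; t2=(q-mu)@vt[1]
        print(n+k,i,a,np.round(ce,1),'mean',np.round(mu,4),'dir',np.round(vt[0],3),'len',np.round([t.min(),t.max(),t2.min(),t2.max()],3),'z90',np.nanpercentile(P[m][:,2],[10,50,90]).round(4))
        cv2.imwrite(f'pics/m_{n}{k}{i}.png',m*255)
E
```

```text
screw [182.91747147 109.0118525 ] [0.587  0.3871 0.016 ] (array([0.587 , 0.3874, 0.016 ]), array([0.587 , 0.3868, 0.017 ]))
screw [373.10527351 131.91145218] [0.5625 0.1779 0.016 ] (array([0.5627, 0.1781, 0.016 ]), array([0.5627, 0.1784, 0.0179]))
screw [177.64896755 260.21710914] [0.405  0.4092 0.016 ] (array([0.4042, 0.4093, 0.016 ]), array([0.4045, 0.4093, 0.0158]))
screw [344.85795455 275.55823864] [0.3835 0.1988 0.016 ] (array([0.3832, 0.1989, 0.016 ]), array([0.3841, 0.1991, 0.0174]))
centre [0.48448401 0.2932375  0.016     ] [np.float64(0.21064595014961943), np.float64(0.2115083441171789), np.float64(0.18333656068482357), np.float64(0.18026260022007026), np.float64(0.2772560803533181), np.float64(0.2798808995347706)]
1.4617227130584483 1.4521950485227944
plA 1 335 [308.5 224.4] mean [ 0.5752 -0.0143] dir [ 0.818 -0.576] len [-0.039  0.036 -0.007  0.008] z90 [0.0097 0.0113 0.0126]
plA 2 405 [279.2 237.9] mean [ 0.551  -0.0444] dir [ 0.75  -0.661] len [-0.037  0.036 -0.006  0.008] z90 [0.0098 0.0115 0.0127]
plA 3 297 [226.4 258.2] mean [ 0.5036 -0.0952] dir [-0.419 -0.908] len [
[... 370 characters left out ...]
 -0.646] len [-0.017  0.018 -0.017  0.015] z90 [0.0309 0.036  0.0395]
drA 1 371 [421.   17.4] mean [ 0.5619 -0.0568] dir [ 0.864 -0.503] len [-0.02   0.018 -0.005  0.007] z90 [0.0064 0.011  0.0124]
drA 3 426 [354.1  19.8] mean [ 0.5034 -0.0853] dir [ 0.906 -0.423] len [-0.014  0.013 -0.015  0.01 ] z90 [0.0344 0.0367 0.0398]
drA 5 738 [278.3 241.1] mean [ 0.5319 -0.3296] dir [ 0.391 -0.92 ] len [-0.05   0.048 -0.009  0.009] z90 [0.0129 0.0165 0.0189]
drB 2 1384 [277.8 247.4] mean [ 0.5328 -0.3312] dir [ 0.393 -0.919] len [-0.053  0.047 -0.009  0.009] z90 [0.0132 0.017  0.0193][ WARN:0@0.189] global loadsave.cpp:1063 imwrite_ Unsupported depth image for selected encoder is fallbacked to CV_8U.
```

```bash
cat >> h.py <<'E'
C=np.array([.4843,.2932]); YT=1.456
def tray(x,y): return C+np.array([[np.cos(YT),-np.sin(YT)],[np.sin(YT),np.cos(YT)]])@[x,y]
def st(t=''):
    s=observe(); print(t,round(s['time_s'],2),'p',np.round(s['eef_pos'],4),'rot',np.round(s['tcp_rot'],3),'open',round(s['opening'],4),'grip',round(s['grasp_force'],1),'F',np.round(s['ft_force'],1)); return s
def pick(xy,w,z,pre,force,zup=.17,top=.10):
    gripper_to(pre)
    movep([*xy,top],[np.pi,0,w]); move_l([*xy,.04],feed=.2)
    print('touch',move_l([*xy,z],feed=.06,max_force=8)); st('down')
    gripper_to(0.0,f_grip=force); st('gripped')
    move_l([*xy,zup],feed=.2); st('lifted')
def place(xy,w,z,rel,via=.17):
    movep([*xy,via],[np.pi,0,w]); move_l([*xy,z+.03],feed=.2); st('above')
    print('touch',move_l([*xy,z],feed=.04,max_force=6)); st('down')
    gripper_to(rel); hold(.15); move_l([*xy,.15],feed=.2); st('clear')
E
python3 - <<'E'
from h import *
d=np.array([.392,-.920]); o=np.array([.5323,-.3304])-.0375*d
pick(o+.03*d,np.arctan2(d[1],d[0])+np.pi,.004,.042,50)
E
```

```text
touch False
down 11.23 p [ 0.5294 -0.3235  0.0039] rot [-3.142 -0.     1.974] open 0.0422 grip 0.0 F [-0.4  0.1 -0.6]
gripped 11.56 p [ 0.5299 -0.3239  0.0047] rot [3.141e+00 1.000e-03 1.974e+00] open 0.0185 grip 50.5 F [ 1.1 -0.2  3.4]
lifted 12.54 p [ 0.5285 -0.3228  0.1683] rot [-3.140e+00 -2.000e-03  1.974e+00] open 0.0184 grip 50.2 F [-0.5  0.1 -1.2]
```

Run:
```python
from h import *
place(tray(-.030,.030),YT-np.pi/2,.0085,.042,via=.15)
p=tray(-.0,.03); movep([p[0]+.04,p[1],.27],[np.pi,0,YT-np.pi/2]); hold(.15); snap('wrist','trC'); st()
```

```text
above 15.91 p [0.4519 0.267  0.0393] rot [-3.141e+00 -1.000e-03 -1.150e-01] open 0.0185 grip 50.1 F [ 0.2  0.3 -0.4]
touch True
down 16.62 p [0.4503 0.2665 0.0087] rot [ 3.141e+00  2.000e-03 -1.150e-01] open 0.0183 grip 50.8 F [-1.5 -1.   4.6]
clear 17.98 p [0.4502 0.2665 0.1488] rot [ 3.139  0.004 -0.115] open 0.0418 grip 0.0 F [0.1 0.4 0. ]
 18.77 p [0.4933 0.296  0.2675] rot [ 3.139  0.004 -0.115] open 0.0418 grip 0.0 F [ 0.6  0.8 -1. ]
```

View pics/trC.png

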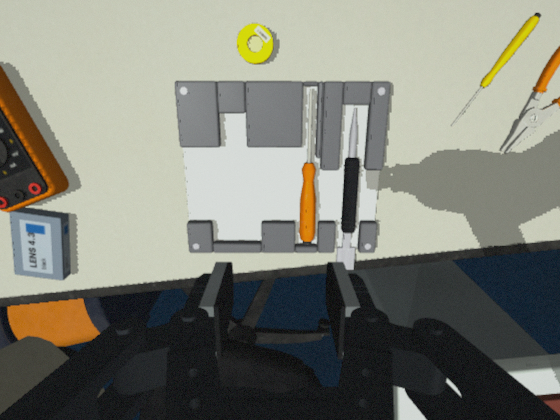

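The driver lies in its compartment (handle (308,203), blade straight up the narrow part) and the pry tool is still in its slot at (350,195). I'll re-measure both and the tray, then pick the pliers.

```bash
cat >> h.py <<'E'
def fit(mask,c,z):
    q=ray(c,np.argwhere(mask)[:,::-1],z)[:,:2]; mu=q.mean(0); vt=np.linalg.svd(q-mu,full_matrices=False)[2]
    t=(q-mu)@vt.T; return mu+vt[0]*(t[:,0].min()+t[:,0].max())/2,vt[0],np.ptp(t,axis=0)
def intray(p): 
    return np.array([[np.cos(YT),np.sin(YT)],[-np.sin(YT),np.cos(YT)]])@(np.array(p)-C)
def meas(n,uvs):
    im,d,c=load(n); 
    S=np.array([ray(c,blob(im,u,5),.016)[0] for u in uvs]) if uvs else None
    if uvs: print('screws in tray mm',[np.round(intray(s[:2])*1e3,1).tolist() for s in S])
    return im,d,c
E
python3 - <<'E'
from h import *
im,d,c=meas('trC',[(183,91),(381,90),(196,246),(367,246)])
l,bl=orange(im); i=[b for b in bl if abs(b[2][0]-308)<15 and abs(b[2][1]-203)<25][0][0]
m,v,e=fit(l==i,c,.014); print('driver handle',intray(m)*1e3,intray(C+v),e,np.nanpercentile(cloud(d,c)[l==i][:,2],90))
g=cv2.cvtColor(im,cv2.COLOR_RGB2GRAY); k=np.zeros_like(g); k[150:240,330:372]=1
mk=((g<45)&(k>0)).astype(np.uint8); n,L,s,ce=cv2.connectedComponentsWithStats(mk); j=1+np.argmax(s[1:,4])
m,v,e=fit(L==j,c,.012); print('pry grip',m,intray(m)*1e3,intray(C+v),e,np.nanpercentile(cloud(d,c)[L==j][:,2],[50,90]))
dd=np.array([.787,-.617]); o=np.array([.5627,-.029])-.0335*dd
pick(o+.02*dd,np.arctan2(dd[1],dd[0])+np.pi,.002,.064,50,zup=.17,top=.14)
E
```

```text
screws in tray mm [[105.1, -91.2], [-105.5, -91.0], [105.2, 89.3], [-105.4, 89.6]]
driver handle [-30.50475027  35.34260611] [0.0025551  0.99999674] [0.09661711 0.0183168 ] 0.022526127435083754
pry grip [0.44882703 0.21651374] [-80.24474968  26.45550979] [-0.00320601  0.99999486] [0.08963833 0.01541745] [0.01798422 0.01907473]
touch False
down 23.22 p [ 0.5522 -0.0206  0.002 ] rot [-3.142 -0.     2.477] open 0.0637 grip 0.0 F [ 0.5 -0.2 -1.4]
gripped 23.52 p [ 0.5528 -0.0207  0.0031] rot [3.141e+00 1.000e-03 2.477e+00] open 0.0468 grip 50.4 F [-1.9  1.5  5.7]
lifted 24.52 p [ 0.551  -0.0205  0.1684] rot [-3.140e+00 -2.000e-03  2.477e+00] open 0.0472 grip 50.9 F [-1.2  0.8 -0.7]
```

Run:
```python
from h import *
place(tray(.055,.030),YT-np.pi/2,.0065,.064,via=.15)
p=tray(-.0,.03); movep([p[0]+.04,p[1],.27],[np.pi,0,YT-np.pi/2]); hold(.15); snap('wrist','trD'); st()
```

```text
above 28.0 p [0.4616 0.3516 0.0374] rot [-3.141e+00 -1.000e-03 -1.150e-01] open 0.047 grip 50.9 F [ 0.4  0.1 -0.9]
touch True
down 28.7 p [0.4602 0.3509 0.0071] rot [ 3.141e+00  1.000e-03 -1.150e-01] open 0.0471 grip 51.7 F [-0.4 -0.7  3.8]
clear 30.02 p [0.46   0.3508 0.1486] rot [ 3.139  0.004 -0.115] open 0.0641 grip 0.0 F [ 0.7 -0.5  0.1]
 30.82 p [0.4932 0.2966 0.2675] rot [ 3.14   0.004 -0.114] open 0.0641 grip 0.0 F [-0.2 -0.2 -0.1]
```

View pics/trD.png

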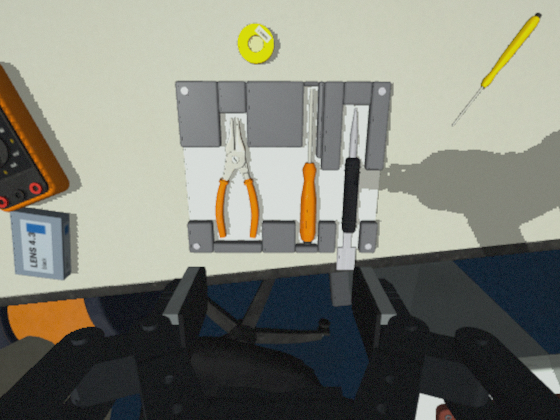

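The pliers lie in their compartment with the nose at (236,120). The pry point is at (355,108) and the blade end at (346,270). I'll measure these ends.

Run:
```python
from h import *
im,d,c=meas('trD',[(184,91),(381,91),(196,246),(367,246)])
for n,uv,z in(('nose',(236,119),.012),('pry point',(355,107.5),.0085),('pry blade end',(345.5,270),.008),('pl hL',(222,236),.013),('pl hR',(253,236),.013),('drv tip',(312,88),.014)): print(n,np.round(intray(ray(c,uv,z)[0][:2])*1e3,1))
l,bl=orange(im)
for i,a,ce in bl:
    if 180<ce[0]<330 and 150<ce[1]<250: m,v,e=fit(l==i,c,.013); print(np.round(intray(m)*1e3,1),np.round(intray(C+v),3),np.round(e,3),np.nanpercentile(cloud(d,c)[l==i][:,2],[50,90]).round(4))
cv2.imwrite('pics/z.png',cv2.resize(im[85:285,170:400,::-1],None,fx=3,fy=3,interpolation=cv2.INTER_CUBIC))
```

```text
screws in tray mm [[104.9, -91.3], [-105.5, -91.0], [105.2, 89.3], [-105.3, 89.5]]
nose [ 51.1 -61.4]
pry point [-79.9 -73.6]
pry blade end [-81.8 126.6]
pl hL [73.3 77.5]
pl hR [35.4 77.5]
drv tip [-31.4 -93.8]
[-30.6  35.7] [0.007 1.   ] [0.097 0.018] [0.0202 0.0226]
[33.7 41.8] [-0.025  1.   ] [0.074 0.014] [0.0153 0.0166]
[72.8 42.3] [0.085 0.996] [0.071 0.013] [0.0156 0.0168]
```

View pics/z.png

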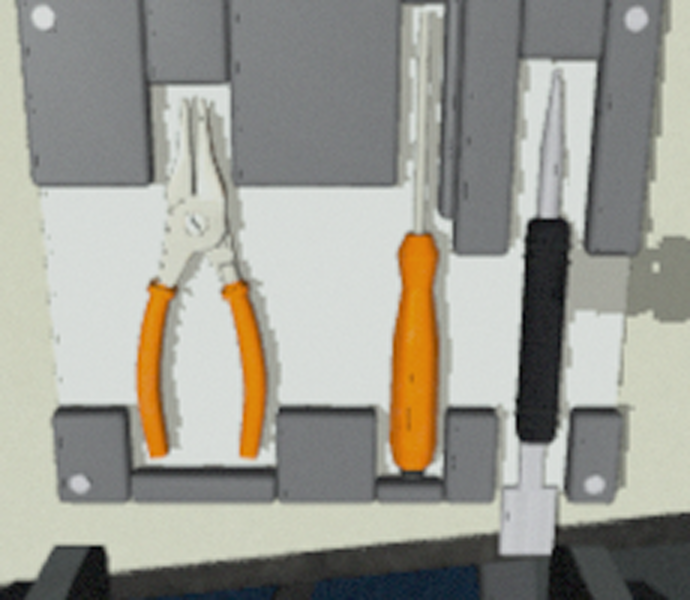

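The pliers are about 0.03 rad skewed and 2 mm right (nose 4 mm off), so I'll regrip and straighten them.

Run:
```python
from h import *
w=YT-np.pi/2; a=tray(.053,.029); b=tray(.0548,.030)
gripper_to(.062); movep([*a,.09],[np.pi,0,w-.03]); move_l([*a,.0065],feed=.15,max_force=8)
gripper_to(0,f_grip=40); st('grip'); move_l([*a,.012],feed=.1); move_l([*b,.012],feed=.05,rotation=[np.pi,0,w])
print(move_l([*b,.0065],feed=.04,max_force=6)); st('down'); gripper_to(.062); hold(.15); move_l([*b,.13],feed=.25)
p=tray(-.0,.03); movep([p[0]+.04,p[1],.27],[np.pi,0,w]); hold(.15); snap('wrist','trE'); st()
im,d,c=meas('trE',[(184,91),(381,91),(196,246),(367,246)])
l,bl=orange(im)
for i,a,ce in bl:
    if 180<ce[0]<330 and 150<ce[1]<250: m,v,e=fit(l==i,c,.013); print(np.round(intray(m)*1e3,1),np.round(intray(C+v),3),np.round(e,3),np.nanpercentile(cloud(d,c)[l==i][:,2],[50,90]).round(4))
cv2.imwrite('pics/z2.png',cv2.resize(im[85:285,170:400,::-1],None,fx=3,fy=3,interpolation=cv2.INTER_CUBIC))
```

```text
grip 32.84 p [0.4631 0.35   0.0089] rot [-3.14e+00 -3.00e-03 -1.45e-01] open 0.0461 grip 39.6 F [-1.2 -1.7  5.2]
True
down 33.55 p [0.4616 0.3515 0.0088] rot [-3.141e+00 -1.000e-03 -1.150e-01] open 0.0456 grip 42.1 F [-2.2 -2.   8.8]
 35.51 p [0.4932 0.2966 0.2673] rot [ 3.139  0.004 -0.114] open 0.0622 grip 0.0 F [ 0.3 -0.  -0.3]
screws in tray mm [[105.0, -91.2], [-105.5, -91.0], [105.2, 89.4], [-105.3, 89.4]]
[-30.5  35.8] [0.004 1.   ] [0.097 0.018] [0.02   0.0226]
[33.2 42.1] [-0.148  0.989] [0.073 0.011] [0.0153 0.0167]
[73.7 44.9] [0.034 0.999] [0.071 0.014] [0.0155 0.0168]
```

View pics/z2.png

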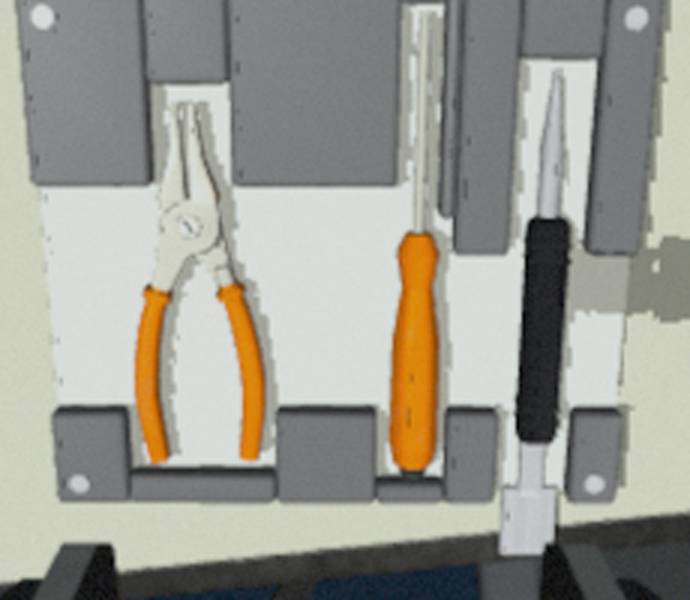

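The pliers now sit centred and parallel (nose (188,105) in the zoom, compartment centre about 191). Next I'll turn the pry tool.

Run:
```python
from h import *
w=YT-np.pi/2
pick(tray(-.0802,.0265),w,.0075,.034,60,zup=.12,top=.10)
b=tray(-.080,.028); q=inverse_kinematics([*b,.12],[np.pi,0,w+np.pi]); print(np.round(observe()['q'],2),np.round(q,2))
place(b,w+np.pi,.008,.034,via=.12)
p=tray(-.0,.03); movep([p[0]+.04,p[1],.27],[np.pi,0,w]); hold(.15); snap('wrist','trF'); st()
im,d,c=meas('trF',[(184,91),(381,91),(196,246),(367,246)])
g=cv2.cvtColor(im,cv2.COLOR_RGB2GRAY); k=np.zeros_like(g); k[150:240,325:372]=1
n,L,s,ce=cv2.connectedComponentsWithStats(((g<45)&(k>0)).astype(np.uint8)); j=1+np.argmax(s[1:,4])
m,v,e=fit(L==j,c,.012); print('pry grip',intray(m)*1e3,intray(C+v),e,np.nanpercentile(cloud(d,c)[L==j][:,2],[50,90]))
cv2.imwrite('pics/z3.png',cv2.resize(im[85:285,170:400,::-1],None,fx=3,fy=3,interpolation=cv2.INTER_CUBIC))
```

```text
touch False
down 37.83 p [0.4487 0.2165 0.0073] rot [ 3.141  0.    -0.115] open 0.034 grip 0.0 F [-0.1 -0.3  0.2]
gripped 38.12 p [0.4493 0.2167 0.0081] rot [-3.141e+00 -1.000e-03 -1.150e-01] open 0.0143 grip 60.0 F [-0.1  0.3  2.1]
lifted 38.84 p [0.448  0.2163 0.1189] rot [ 3.141e+00  1.000e-03 -1.150e-01] open 0.0142 grip 59.6 F [ 0.3 -0.1 -1.4]
[0.29 0.03 1.96 0.   1.16 1.98] [ 0.29  0.03  1.96  0.    1.16 -1.16]
above 42.05 p [0.4476 0.217  0.0384] rot [-3.142 -0.     3.027] open 0.0141 grip 59.6 F [ 0.7 -0.2 -1.3]
touch True
down 42.77 p [0.4466 0.2167 0.0081] rot [-3.141e+00 -2.000e-03  3.027e+00] open 0.0138 grip 60.2 F [-0.  -0.9  4.4]
clear 44.1 p [0.4465 0.2167 0.1488] rot [-3.14  -0.004  3.027] open 0.0342 grip 0.0 F [-1.1  0.1  0.5]
 47.04 p [0.4945 0.2966 0.27  ] rot [ 3.142  0.    -0.115] open 0.0341 grip 0.0 F [-0.5 -0.1 -1. ]
screws in tray mm [[104.9, -91.3], [-105.5, -91.0], [105.3, 89.3], [-105.4, 89.5]]
pry grip [-80.46351331  28.49343051] [-0.00443686  0.99999016] [0.09057385 0.01584053] [0.01796361 0.019095  ]
```

View pics/z3.png

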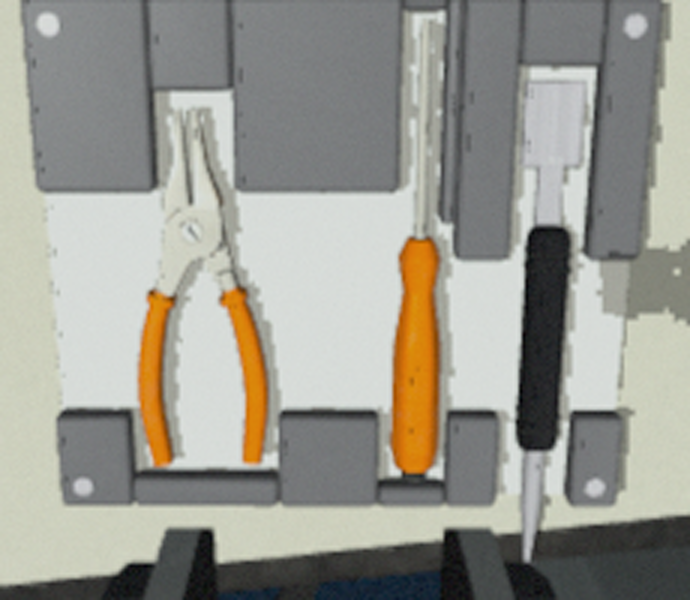

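The pry tool is flat in its slot, blade end at (555,85) and point sticking out at (527,560), and all three tools are in place. The gripper is clear.

```bash
python3 -c "
from h import *
hold(.3); print(job_done())"
```

```text
the job is handed in; nothing more can be done
None
```

I handed the job in at about 47 s on the robot's clock: the long screwdriver and the pliers (regripped once to straighten them) lie flat in their compartments, and the pry tool is back in its slot with its point sticking out, about 2 mm further out than before but within about 1 mm of its given place; none of the arm's moves was aimed at the five bystanders, and I did not re-measure them at the end.

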